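Set the tour on the touch model

TASK

Set the visitors' tour on the architects' touch model: with the fingertips press the tower's roof, then the ridge of the gabled hall, then the lantern of the rotunda, in that order, each pushed lightly about 1 cm down into its white tile, where it stays. Pull no building up, leave the courtyard block standing up, and do not disturb the little tree, the wood offcut, the tape roll or the pencil pot.

Things in the scene. Friction and masses are not known exactly. Their poses are not given: they have to be found in the camera images.
- board: Grey base board of the touch model, 340 x 340 x 20 mm, fixed to the table, at any yaw within 0.3 rad. Origin: centre of its underside, z up. Four white plot tiles stand on it in a square, centres 146 mm apart, edges parallel to the board's, one building in each; which building stands on which plot changes.
- tower_top (a point): The tower: a slim square timber model building, 46 x 46 mm, the tallest of the four on the board; its flat roof has a 36 x 36 mm raised slab. This point: the middle of its top face, 84 mm above its tile at joint value 0, the spot to press.
- tower (a joint): How far the tower is sunk into its tile, m: 0 to 0.002 at the start (standing up), hard stop at 0.022 (well past the wanted 0.010; do not ram it: a building takes at most 25 N), negative if pulled up. It slides straight down under about 3 N and stays where it is left; no spring.
- tower_plot: Cork tile under the tower (and the building it carries), 120 x 120 x 30 mm, fixed on the board. Origin: centre of its underside, 20 mm above the table; its x and y run along its edges, z up.
- hall_top (a point): The gabled hall: a long timber model building, 46 x 90 mm, with a pitched roof; the 90 mm long ridge runs along its plot's y and has a flat top 14 mm wide. This point: the middle of its top face, 52 mm above its tile at joint value 0, the spot to press.
- hall (a joint): How far the gabled hall is sunk into its tile, m: 0 to 0.002 at the start (standing up), hard stop at 0.022 (well past the wanted 0.010; do not ram it: a building takes at most 25 N), negative if pulled up. It slides straight down under about 3 N and stays where it is left; no spring.
- hall_plot: Cork tile under the gabled hall (and the building it carries), 120 x 120 x 30 mm, fixed on the board. Origin: centre of its underside, 20 mm above the table; its x and y run along its edges, z up.
- rotunda_top (a point): The rotunda: a round timber model building, 72 mm across, with a low dome and a flat round lantern 30 mm across on top. This point: the middle of its top face, 56 mm above its tile at joint value 0, the spot to press.
- rotunda (a joint): How far the rotunda is sunk into its tile, m: 0 to 0.002 at the start (standing up), hard stop at 0.022 (well past the wanted 0.010; do not ram it: a building takes at most 25 N), negative if pulled up. It slides straight down under about 3 N and stays where it is left; no spring.
- rotunda_plot: Cork tile under the rotunda (and the building it carries), 120 x 120 x 30 mm, fixed on the board. Origin: centre of its underside, 20 mm above the table; its x and y run along its edges, z up.
- courtyard_top (a point): The courtyard block (leave alone): a square timber ring, 84 x 84 mm, four wings 22 mm wide round an open court 40 mm square. This point: the middle of its top face, 40 mm above its tile at joint value 0 (over the open court, level with the wings' tops).
- courtyard (a joint): How far the courtyard block is sunk into its tile, m: 0 to 0.002 at the start (standing up), hard stop at 0.022 (it is to stay up), negative if pulled up. It slides straight down under about 3 N and stays where it is left; no spring.
- courtyard_plot: Cork tile under the courtyard block (and the building it carries), 120 x 120 x 30 mm, fixed on the board. Origin: centre of its underside, 20 mm above the table; its x and y run along its edges, z up.
- tree: Loose model tree, 59 mm tall, ball crown 28 mm across on a thin stem and 20 mm foot, standing on the board in the crossing between the four plots. Origin: under its foot. Leave alone.
- offcut: Loose wood offcut, 40 x 60 x 50 mm, on the table beside the board. Origin: centre of its underside. Leave alone.
- tape: Loose roll of paper tape lying flat, 90 mm across, 25 mm tall, on the table beside the board. Origin: centre of its underside. Leave alone.
- pot: Loose white pencil pot, 72 mm across, 85 mm tall, pencils up to 140 mm, on the table beside the board. Origin: centre of its underside. Leave alone.

How it is judged (in metres and radians):
On the way, in this order (a step that is already met when the one before it is completed fails the run):
1. the tower is pressed down (value of joint tower above 0.006 m and value of joint each of hall, rotunda below 0.005 m), for 0.2 s.
2. the gabled hall is pressed down next (value of joint hall above 0.006 m and value of joint rotunda below 0.005 m), for 0.2 s.
3. the rotunda is pressed down last (value of joint rotunda above 0.006 m), for 0.2 s.
At the end, for the whole second after the job is handed in: Tower, gabled hall and rotunda are each sunk at least 6 mm into their tiles; the courtyard block is sunk less than 5 mm and not pulled up more than 4 mm; the tree, offcut, tape and pot stand still within 15 mm of where they began (value of joint each of tower, hall, rotunda above 0.006 m and value of joint courtyard between -0.004 and 0.005 m and distance of each of tree, offcut, tape, pot from where it was at the start of the episode below 0.015 m and linear speed of each of tree, offcut, tape, pot below 0.03 m/s); the robot touches nothing.
It fails at once if a building is pressed harder than 25 N (contact force between any of tower_plot, hall_plot, rotunda_plot, courtyard_plot and anything else above 25 N).
It fails at once if a building is pulled up more than 4 mm (value of joint any of tower, hall, rotunda, courtyard below -0.004 m).
It fails at once if the courtyard block is pressed down more than 5 mm (value of joint courtyard above 0.005 m).
It fails at once if a building is pressed more than 5 mm down before the one named before it is down ((value of joint hall above 0.005 m and value of joint tower below 0.006 m) or (value of joint rotunda above 0.005 m and value of joint hall below 0.006 m)).
It fails at once if the tree, offcut, tape or pot is moved more than 15 mm (distance of any of tree, offcut, tape, pot from where it was at the start of the episode above 0.015 m).
It also fails if it takes over 51 s, if anything falls off the work surface, if the arm or the gripper's body presses on something with over 40 N, if the wrist force passes 120 N, or if a joint passes its speed limit or range.

ROBOT

A 6-joint arm with a two-finger parallel gripper is mounted at the origin on the work surface. World frame = base frame: x ahead of the robot, y to its left, z up, the work surface at z = 0. Lengths are in m, angles in degrees, forces in N, time in s.
With the tool pointing down it reaches from about 0.35 to 0.875 m from the base axis. Payload 4.2 kg.
Tool frame: the origin (TCP) lies midway between the tips of the shut fingers; the grasp point (between the pads) lies 19 mm behind it; z points along the fingers, y is the line along which they close (so a half turn about z gives the same grasp; the last joint's range is limited). The gripper opens to 87 mm and grips with 3 to 60 N. Pads are 19 mm wide; open, the fingers measure 117 mm over their backs; the gripper's body (75 mm by 190 mm) begins 51 mm behind the grasp point.
Start: joints at [-57.433, 22.042, 0.453, 0, -68.411, -14.817], TCP at [0.191, -0.595, 0.223] pointing down, gripper open.
Joint ranges: [-179.83, 179.83], [-69.29, 118.12], [-61.27, 80.66], [-181.25, 117.63], [-171.15, -9.14], [-177.46, 177.46]. Speed limits (degrees/s): [159.86, 159.86, 180, 180, 180, 180].

INTERFACE

Orientations are given as [roll, pitch, yaw] about the fixed x, y, z axes, in that order (R = Rz(yaw) Ry(pitch) Rx(roll)).
In Python, from workcell import env gives the robot as it stands. The module is installed in compiled form; this text tells all that it offers. Calls block until the motion is done:
- env.goto(position, orientation): joint-space move of the TCP to a pose.
- env.move_straight(position, rotation=None, rate=0.15, force_limit=None): straight line of the TCP; rotation=None keeps the orientation; rate is the mean speed in m/s. With force_limit (N) it stops when the force on the tool has changed by that much, and returns True; else False.
- env.set_joints(angles): joint-space move.
- env.gripper_to(opening, grasp_force=None): opening from 0.0 (shut) to 1.0 (fully open); grasp_force is the grip in N (None keeps the last); returns when the fingers have stopped.
- env.dwell(seconds).
- env.inverse_kinematics(position, orientation): joint angles nearest the present ones, or None.
- env.read_state(): the state.
- env.grab_frame(name): name is "scene" or "top" or "wrist"; returns a dict with "image" (384x512x3 uint8, blue, green, red), "fx", "fy", "cx", "cy" (pixels), "position" and "orientation" of the camera in the world. Camera axes: x right, y up, looking along -z (the intrinsics and any distortion apply to the point x, -y, -z); pixel columns grow to the right and rows downward; lengths in m; the calibration is good to about 2 mm. A picture is of the moment at which its call begins. There is no depth.
A pose or a line that the arm cannot do raises env.Unreachable and nothing moves.
- env.close_job(): hands the job in; it is judged then, once.
Trained networks look in a picture, given as the dict that the camera call returned (one of the last four; its "shot" number tells which), for a name from the list of things; names that differ only in an ending like _2 or _b are one class to them, and where a whole thing is asked for, a point or a joint stands for the part that bears it (a point fixed in the world has none). Each returns a list of dicts, best first, with "score" (0 to 1); they miss things now and then, are a little off and sometimes report something else, mostly with a low value. They report only what shows in the picture. A call takes as long as a camera call.
- env.search_frame(picture, thing): "xyz" ([x, y, z] in m, in world coordinates, good to about 4 mm: the middle of the surface that is visible of it).
- env.trace(picture, thing): "mask" (384x512 bool, what is visible of it).
The state is a dict: "clock": time; "joint_positions": joint angles; "qvel": joint speeds; "joint_torque": joint torques, N m; "position": TCP position; "tool_rot": TCP orientation; "force": force on the tool from outside, world axes, zero at the start; "wrist_torque": the same for the moment, N m; "opening": opening from 0.0 (shut) to 1.0 (fully open); "finger_force": force on a finger pad.
Only numpy, scipy, OpenCV 4.12 (cv2) and the standard library are available. Lean on these libraries where they do the work, as an engineer would, in place of code of your own. Each camera call takes 0.05 s, during which the arm holds its last target. There are 200 camera calls.

## Working session

There is one attempt and no reset: what is moved stays moved. The work goes in short steps, each a Python script; the robot and the scene stay as the last script left them, time stands still between calls to the robot, and variables do not carry over. Pictures are saved under pics/ and viewed, at most 10 in all, crops included, and the job is handed in when it is done.

```bash
mkdir -p pics
python3 - <<'E'
from workcell import env
import cv2
s=env.read_state(); print(s["clock"],s["position"],s["tool_rot"],s["opening"])
for c in ("top","scene"):
    p=env.grab_frame(c); cv2.imwrite(f"pics/{c}0.png",p["image"])
    print(c,p["position"],p["orientation"],p["fx"])
    for n in ("tower_top","hall_top","rotunda_top","courtyard_top","tower","hall","rotunda","courtyard","tower_plot","hall_plot","rotunda_plot","courtyard_plot","board","tree","offcut","tape","pot"):
        try: print(n,[(list(map(lambda v:round(float(v),3),r["xyz"])),round(float(r["score"]),2)) for r in env.search_frame(p,n)[:2]])
        except Exception as e: print(n,repr(e))
E
```

```text
0.0 [ 0.19039901 -0.59465365  0.22145568] [ 1.79873881e+02 -4.91121246e-03 -1.62258837e+02] 0.9989234629614677
top [0.49703979 0.04245896 0.92500543] [  3.87741673  -1.30081772 -91.51414393] 392.5765553052923
tower_top [([0.499, 0.161, 0.049], 0.45)]
hall_top [([0.639, 0.141, 0.087], 0.59)]
rotunda_top [([0.474, 0.021, 0.092], 0.81), ([0.648, 0.323, 0.056], 0.41)]
courtyard_top [([0.616, -0.007, 0.092], 0.73)]
tower [([0.502, 0.159, 0.13], 0.64), ([0.515, -0.181, 0.024], 0.45)]
hall [([0.641, 0.142, 0.095], 0.55), ([0.499, 0.159, 0.131], 0.41)]
rotunda [([0.473, 0.024, 0.089], 0.87), ([0.501, 0.161, 0.052], 0.61)]
courtyard [([0.619, -0.006, 0.088], 0.63)]
tower_plot [([0.499, 0.161, 0.051], 0.66)]
hall_plot [([0.63, 0.14, 0.052], 0.86), ([0.643, 0.142, 0.091], 0.72)]
rotunda_plot [([0.476, 0.018, 0.053], 0.76)]
courtyard_plot [([0.613, 0.0, 0.052], 0.55)]
board [([0.555, 0.08, 0.015], 0.76)]
tree []
offcut [([0.497, 0.333, 0.049], 0.66)]
tape [([0.514, -0.185, 0.023], 0.95), ([0.64, 0.141, 0.088], 0.52)]
pot [([0.649, 0.32, 0.059], 0.63), ([0.501, 0.157, 0.135], 0.47)]
scene [ 0.832
[... 329 characters left out ...]
.626, -0.015, 0.088], 0.72)]
tower [([0.509, 0.144, 0.102], 0.79)]
hall [([0.652, 0.124, 0.089], 0.85)]
rotunda [([0.491, 0.0, 0.087], 0.67)]
courtyard [([0.624, -0.015, 0.087], 0.64), ([0.503, 0.32, 0.039], 0.61)]
tower_plot [([0.513, 0.145, 0.049], 0.97)]
hall_plot [([0.661, 0.114, 0.049], 0.6), ([0.505, 0.319, 0.038], 0.29)]
rotunda_plot [([0.497, -0.005, 0.05], 0.83)]
courtyard_plot [([0.636, -0.03, 0.058], 0.8)]
board [([0.653, -0.053, 0.019], 0.76)]
tree [([0.561, 0.077, 0.07], 0.49), ([0.511, 0.146, 0.108], 0.4)]
offcut [([0.502, 0.319, 0.039], 0.68)]
tape [([0.522, -0.189, 0.027], 0.9), ([0.514, 0.143, 0.102], 0.44)]
pot [([0.652, 0.298, 0.065], 0.81), ([0.626, -0.017, 0.091], 0.45)]
```

View pics/top0.png

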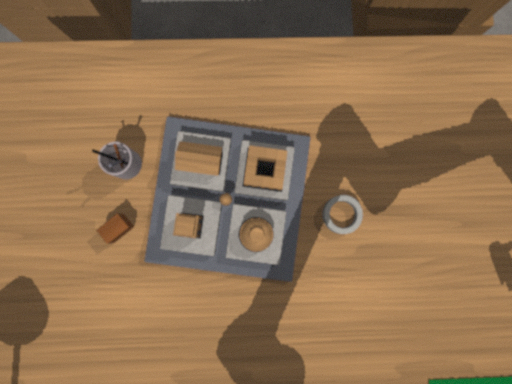

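View pics/scene0.png

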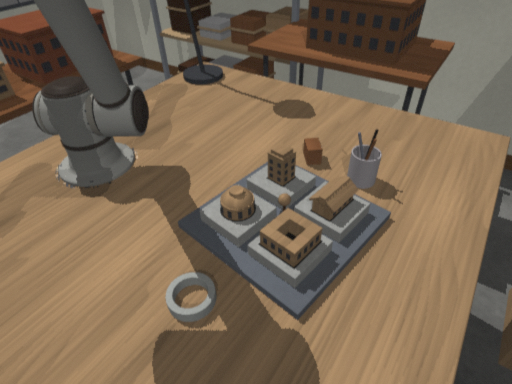

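The top view shows the tower at (188,224), the hall at (199,157), the rotunda at (257,235), the courtyard at (266,167) and the tree at (226,199). The tape is at (343,214), the offcut at (115,228) and the pot at (115,158). The scene view agrees with this. Next I'll fit the board and tile lattice and cross-check the tops.

```bash
cat > h.py <<'E'
from workcell import env
import numpy as np, cv2
from scipy.spatial.transform import Rotation as R
def rot(p): return R.from_euler("xyz",p["orientation"],degrees=True).as_matrix()
def project(p,X):
    c=(np.atleast_2d(X)-p["position"])@rot(p)*[1,-1,-1]
    return c[:,:2]/c[:,2:]*[p["fx"],p["fy"]]+[p["cx"],p["cy"]]
def back(p,uv,z):
    uv=np.atleast_2d(uv).astype(float); d=np.c_[(uv-[p["cx"],p["cy"]])/[p["fx"],p["fy"]],np.ones(len(uv))]*[1,-1,-1]@rot(p).T
    return p["position"]+d*((z-p["position"][2])/d[:,2])[:,None]
E
python3 - <<'E'
from h import *
out={}
for c in ("top","scene"):
    p=env.grab_frame(c)
    if c=="top": print(p.keys())
    r=env.trace(p,"board")
    if r:
        m=r[0]["mask"].astype(np.uint8); pts=cv2.findNonZero(m)[:,0]
        X=back(p,pts,0.02)[:,:2].astype(np.float32)
        print(c,"board",r[0]["score"],cv2.minAreaRect(X))
    im=p["image"].copy()
    for n,z in (("tower_top",.133),("hall_top",.101),("rotunda_top",.105),("courtyard_top",.089)):
        r=env.trace(p,n); 
        if not r: print(n,"none"); continue
        m=r[0]["mask"].astype(np.uint8); uv=cv2.findNonZero(m)[:,0]
        print(c,n,round(r[0]["score"],2),m.sum(),uv.min(0),uv.max(0),back(p,uv.mean(0),z)[0,:2].round(4))
    # tile tops by colour (pale, unsaturated), back-projected at z=0.05
    for n in ("tower_plot","hall_plot","rotunda_plot","courtyard_plot"):
        r=env.trace(p,n)
        if r:
            uv=cv2.findNonZero(r[0]["mask"].astype(np.uint8))[:,0]
            (cx,s,a)=cv2.minAreaRect(back(p,uv,.05)[:,:2].astype(np.float32)); print(c,n,round(r[0]["score"],2),np.round(cx,4),np.round(s,3),round(a,1))
    # overlay of hypothesis
    ctr=np.array([.5545,.08]); a=np.radians(-7.5); Rm=np.array([[np.cos(a),-np.sin(a)],[np.sin(a),np.cos(a)]])
    def dr(q,z,col):
        P=project(p,np.c_[(np.array(q)@Rm.T)+ctr,np.full(len(q),z)]); cv2.polylines(im2,[(P*4).round().astype(int)],True,col,1)
    im2=cv2.resize(im,None,fx=4,fy=4,interpolation=cv2.INTER_CUBIC)
    sq=np.array([[1,1],[1,-1],[-1,-1],[-1,1]])
    dr(sq*.17,.02,(0,0,255))
    for s in sq: dr(s*.073+sq*.06,.05,(0,255,0))
    dr(np.array([-.073,.073])+sq*.018,.135,(255,0,255)); dr(np.array([.073,.073])+sq*[.007,.045],.102,(255,0,255))
    dr(np.array([-.073,-.073])+sq*.015,.106,(255,0,255))
    x,y=((130,100) if c=="top" else (170,130)); cv2.imwrite(f"pics/{c}1.png",im2[y*4:y*4+ (800 if c=='top' else 760):1, x*4:x*4+900][:, :800] if c=="top" else cv2.resize(im2[y*4:y*4+800,x*4:x*4+960],(720,600)))
t=cv2.imread("pics/top1.png"); cv2.imwrite("pics/top1.png",cv2.resize(t,(600,600)))
E
```

```text
dict_keys(['image', 'fx', 'fy', 'cx', 'cy', 'position', 'orientation', 'shot'])
top board 0.85 ((0.5577589869499207, 0.08123756945133209), (0.34351417422294617, 0.34354016184806824), 80.85134887695312)
top tower_top 0.82 625 [173 213] [201 238] [0.4971 0.1599]
top hall_top 0.58 1257 [176 143] [221 175] [0.6382 0.1391]
top rotunda_top 0.67 859 [239 218] [271 251] [0.474  0.0224]
top courtyard_top 0.85 1351 [244 146] [285 189] [ 0.6163 -0.0014]
top tower_plot 0.61 [0.4976 0.1644] [0.125 0.123] 80.7
top hall_plot 0.73 [0.6406 0.1412] [0.121 0.121] 80.4
top rotunda_plot 0.86 [0.4744 0.0211] [0.119 0.119] 80.7
top courtyard_plot 0.87 [ 0.6175 -0.0026] [0.125 0.126] 80.3
scene board 0.98 ((0.563459038734436, 0.07408491522073746), (0.34548404812812805, 0.34489211440086365), 80.72113037109375)
scene tower_top 0.62 892 [268 144] [294 185] [0.5302 0.1117]
scene hall_top 0.88 1291 [309 176] [357 219] [0.6544 0.1102]
scene rotunda_top 0.63 981 [220 186] [254 220] [ 0.5038 -0.013 ]
scene courtyard_top 0.76 2244 [259 209] [321 266] [ 0.6301 -0.0203]
scene tower_plot 0.94 [0.4944 0.1815] [0.206 0.175] 83.3
scene rotunda_plot 0.71 [0.4824 0.0105] [0.137 0.143] 80.8
scene courtyard_plot 0.86 [ 0.6214 -0.0035] [0.153 0.141] 80.1
```

View pics/top1.png

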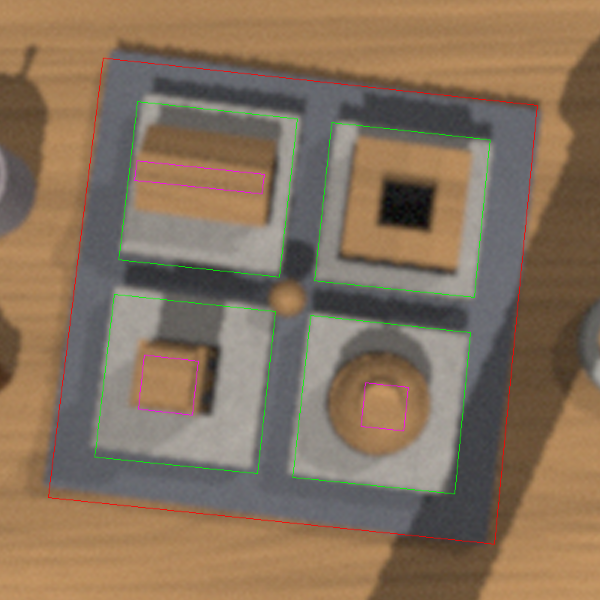

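The first overlay was off because I guessed the yaw. The mask fits agree on a yaw of about -9.4° and a centre of about (0.557, 0.081), with board side 0.343 and tile side 0.12. The lattice predictions match the per-plot fits to about 1.5 mm. I'll press the tower first.

```bash
cat >> h.py <<'E'
C=np.array([.557,.081]); YAW=-9.4
def at(sx,sy): return C+R.from_euler("z",YAW,degrees=True).as_matrix()[:2,:2]@np.array([sx,sy])*.073
def press(sx,sy,ztop,depth=.010):
    x,y=at(sx,sy); q0=env.read_state()["joint_positions"]
    yaw=min((YAW,YAW+180),key=lambda w:np.abs(env.inverse_kinematics([x,y,.25],[180,0,w])-np.array(q0)).sum())
    env.goto([x,y,.25],[180,0,yaw]); env.move_straight([x,y,ztop+.012],rate=.1); env.dwell(.3)
    f0=np.array(env.read_state()["force"])
    hit=env.move_straight([x,y,ztop-.006],rate=.01,force_limit=1.5)
    s=env.read_state(); zc=s["position"][2]; print("contact",hit,zc.round(4),"expected",ztop,(np.array(s["force"])-f0).round(2))
    if not hit: return
    lim=env.move_straight([x,y,zc-depth],rate=.015,force_limit=14)
    s=env.read_state(); print("pressed",lim,s["position"].round(4),(np.array(s["force"])-f0).round(2)); env.dwell(.4)
    env.move_straight([x,y,.25],rate=.12); print("t",env.read_state()["clock"])
E
python3 - <<'E'
from h import *
env.gripper_to(0.0)
s=env.read_state()["position"]; env.move_straight([s[0],s[1],.26])
press(-1,1,.134)
p=env.grab_frame("scene"); cv2.imwrite("pics/s2.png",p["image"])
E
```

```text
contact True 0.132 expected 0.134 [-1.28  0.69  1.89]
pressed False [0.4966 0.1648 0.1216] [-1.49 -0.82  1.33]
t 12.7667
```

Run:
```python
import cv2,numpy as np
a,b=[cv2.resize(cv2.imread(f"pics/{n}.png")[140:260,190:380],None,fx=4,fy=4,interpolation=cv2.INTER_CUBIC)[:300,240:640] for n in ("scene0","s2")]
cv2.imwrite("pics/cmp.png",np.hstack([a,b]))
```

```text
(no output)
```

View pics/cmp.png

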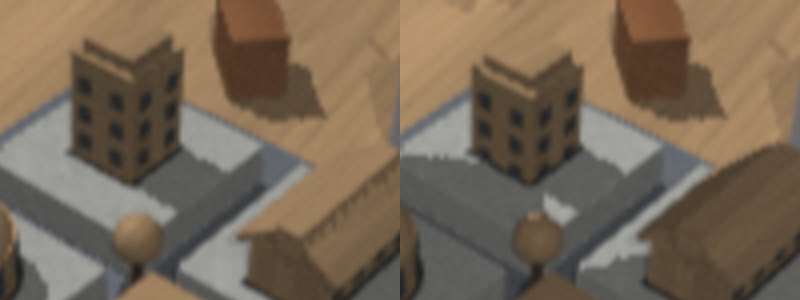

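The before/after crops show the tower clearly lower: its roof edge went from row 38 to row 55, and the bottom windows are now at tile level. The tree and offcut haven't moved. Next are the hall and then the rotunda.

Run:
```python
from h import *
press(1,1,.102)
p=env.grab_frame("scene"); cv2.imwrite("pics/s3.png",p["image"])
```

```text
contact True 0.1012 expected 0.102 [-1.37 -0.26  2.64]
pressed False [0.6406 0.141  0.0906] [-1.14 -0.59  0.45]
t 19.1
```

Run:
```python
from h import *
a=cv2.imread("pics/scene0.png");b=cv2.imread("pics/s3.png")
press(-1,-1,.106)
env.move_straight([.45,-.1,.3]); env.set_joints([-57.4,22,.45,0,-68.4,-14.8])
p=env.grab_frame("scene"); c=p["image"]
cv2.imwrite("pics/cmp2.png",np.vstack([cv2.resize(i[140:260,190:400],None,fx=2.4,fy=2.4,interpolation=cv2.INTER_CUBIC)[:288] for i in (a,c)]))
print(env.read_state()["clock"])
```

```text
contact True 0.1043 expected 0.106 [ 0.13 -0.34  0.95]
pressed False [0.4726 0.0208 0.094 ] [-0.67 -0.08 -1.35]
t 25.65
28.7667
```

View pics/cmp2.png

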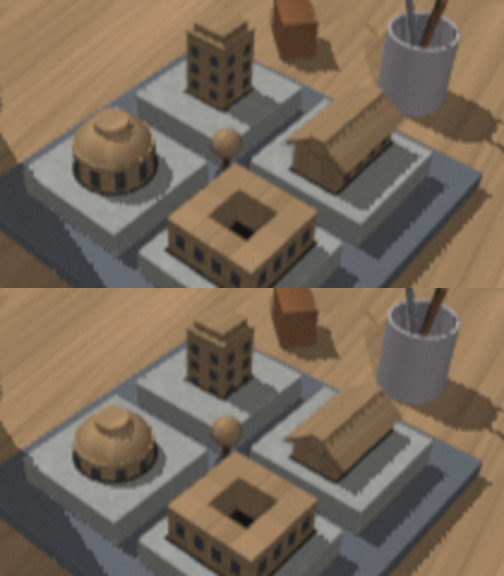

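All three buildings are visibly sunk. The courtyard block, tree, offcut and pot are unchanged, and the arm is clear.

```bash
python3 -c "
from workcell import env
print(env.close_job())"
```

```text
the job is handed in; nothing more can be done
None
```

I pressed the tower, the hall and the rotunda in that order, each about 10–12 mm into its tile by the tool readings. The final picture shows the courtyard block, tree, offcut and pot unmoved (the tape was outside that view). I handed the job in at about 29 s; no verdict came back.

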